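# Hardness check on a half-sole in a turnover holder

## Task

Take the pin of the hinged frame and gently swing the clamped half-sole all the way over onto its far stop, so that its smooth face with the inked ring comes up, and let go of the pin. Then draw the dial gauge out of the tool block and press its plunger lightly inside the ring, with the gauge square to the sloping face, until the plunger is about half in (never bottomed or pressed hard); finish while the gripper is still holding the gauge there like that. Leave everything else on the bench where it is.

Things in the scene. Friction and masses are not known exactly. Their poses are not given: they have to be found in the camera images.
- turnover: The holder, fixed to the bench: dark wooden base 130 (x) x 270 (y) x 12 mm, two steel posts (72 mm high) at mid length carrying a hinge, low steel rests at both ends. Origin: centre of the base's underside. The hinge axis runs along its x, 60 mm above the bench, over the origin. Hinged: an aluminium frame 110 mm wide, 7 mm thick, reaching out 122 mm, with a brown rubber half-sole 88 x 91 x 12 mm.
- flap (a joint): Angle t of the frame (rad). 0: level on the holder's -y side, ribbed face up, marked face down (starts 0 to 0.4). Grows as the free edge swings up and over to the +y side; its radial direction is (0, -cos t, sin t) in the holder's axes. Stop at 2.83: the frame rises outward at 18 degrees, marked face up, leaning back to -y. Friction hinge: it stays where left; about 4 N at the pin moves it.
- flap_pin (a point): Middle of the graspable part of the frame's pin: a round steel bar, 10 mm in diameter, that sticks out 60 mm from the frame's side edge, parallel to the hinge (along the holder's -x, towards the robot). This point is 33 mm clear of the frame, 108 mm from the hinge axis, and moves with the frame, whose axes it has (the holder's at t = 0). The pin can turn between the finger pads.
- flap_hinge (a point): Fixed point on the hinge axis level with flap_pin: the pin's point goes round this one in an arc of 108 mm radius. Axes as those of the holder.
- sole_mark (a point): Centre of the inked ring (inner diameter about 16 mm) on the smooth face of the half-sole; lies on the face, 72 mm from the hinge axis, and moves with the frame. Its z axis points squarely out of the marked face (down at first, up and tilted 18 degrees after turning over); its x axis is along the hinge.
- rack: Light wooden tool block, fixed, 85 (x) x 215 (y) x 72 mm high, with three 25 mm holes in a row along its y axis (at -65, 0 and +65 mm), 69 mm deep, in which the gauge and two hand tools stand in any order. Origin: centre of its underside, on the bench.
- gauge: Hardness gauge, 0.17 kg, loose, upright in one hole of the block: round aluminium dial case 40 mm in diameter, 42 mm high, white dial on top; below it a steel shank 18 mm in diameter, 45 mm long, and a thin sprung plunger. Origin: centre of the case's underside, which rests on the block's top; z up along the gauge. Grip the case, fingers closing along the block's x to clear the other tools.
- gauge_tip (a point): The rounded end (8 mm in diameter) of the gauge's plunger: 59 mm below the gauge's origin with the plunger fully out.
- plunger (a joint): How far the plunger is pushed in (m): 0 fully out, 0.010 bottomed. Spring: 1 N to start, 3.5 N half in (0.005), 6 N at the end.
- awl: Bystander standing in the block: awl with a wooden bulb handle, 64 mm high above the block, 34 mm wide.
- burnisher: Bystander standing in the block: slim dark wooden burnisher, 56 mm high above the block, 29 mm wide.
- polish: Bystander: flat round tin, 72 mm in diameter, 28 mm high, lying just beyond the block.
- wax: Bystander: wax block 45 x 70 x 22 mm, just beyond the holder.
- hammer: Bystander: hammer lying on the right side of the bench.
There are look-alikes about, which are no part of the job. Leave any blue look-alike of the gauge alone.

How it is judged:
By the outcome, as a careful person would: the job done as asked, in the order asked, and still so for the second after the job is handed in, while the arm keeps its last pose, push and grip.
It also fails if it takes over 61 s, if anything falls off the work surface, if the arm or the gripper's body presses on something with over 40 N, if the wrist force passes 120 N, or if a joint passes its speed limit or range.

## Robot

A 6-joint arm with a two-finger parallel gripper is mounted at the origin on the work surface. World frame = base frame: x ahead of the robot, y to its left, z up, the work surface at z = 0. Lengths are in m, angles in rad, forces in N, time in s.
With the tool pointing down it reaches from about 0.35 to 0.85 m from the base axis. Payload 8.1 kg.
Tool frame: the origin (TCP) lies between the finger pads; the fingertips stand 14 mm ahead of it and the grasp point (between the pads) lies 5 mm behind it (robot.tcp_to_tips is the z of the fingertips in the tool frame, in m); z points along the fingers, y is the line along which they close (so a half turn about z gives the same grasp; the last joint's range is limited). The gripper opens to 93 mm and grips with 3 to 60 N. Pads are 15 mm wide; open, the fingers measure 128 mm over their backs; the gripper's body (75 mm by 188 mm) begins 65 mm behind the grasp point.
Start: joints at [-1.389, 0.13, 1.488, -0, 1.523, -0.085], TCP at [0.158, -0.579, 0.233] pointing down, gripper open.
Joint ranges: [-2.96, 2.96], [-0.89, 2.26], [0.02, 2.5], [-1.34, 4.48], [0, 2.73], [-2.66, 2.66]. Speed limits (rad/s): [2.39, 2.39, 2.79, 3.14, 3.14, 3.14].

## Interface

Orientations are given as a rotation vector (axis times angle).
In Python, from plant import sensors, read_camera, robot gives the robot as it stands.
- The arm moves only by the shell command python3 -m inch 'ROWS' [FORCE]. ROWS is a JSON object with one list for each field, all of the same length, 1 to 20, a row being the entries at one place: jaw (the finger opening in m), x, y, z (the shift in m), yaw (a turn about the tool's z in rad); each row shifts and turns the commanded pose from where the row before left it, along the tool's axes as they then stand; what a row does not reach is not made up. A row lasts 1/10 s, in which the tool goes at most 0.05 m and 0.15 rad, less where a joint would pass 70% of its speed; a pose out of reach is approached as far as the arm can. The fingers move at their own pace and stop on an object; FORCE is the grip in N (left out, the last holds). Time passes only in rows, so rows that do not move let the fingers close. It prints the time, the measured TCP pose, the force, the opening and the grip force at its end. Input that does not fit is refused with a message, and nothing moves.
- sensors.read_state(): the state, without advancing time (a new reading comes with each control period).
- read_camera(name): name is "scene" or "side" or "wrist"; returns a dict with "image" (400x640x3 uint8, red, green, blue), "depth" (400x640 float32, m along the optical axis (not along the pixel's ray), 0 where there is no reading), "fx", "fy", "cx", "cy" (pixels), "R" (3x3) and "t" (3): a world point X has camera coordinates R X + t. Camera axes: x right, y down, z forward; pixel columns grow to the right and rows downward; lengths in m; the calibration is good to about 2 mm. A picture is of the moment at which its call begins.
- robot.close_job(): hands the job in; it is judged then, once.
The state is a dict: "t": time; "q": joint angles; "dq": joint speeds; "joint_torque": joint torques, N m; "tool_pos": TCP position; "orientation": TCP orientation; "force": force on the tool from outside, world axes, zero at the start; "wrist_torque": the same for the moment, N m; "opening": finger opening in m; "gripper_force": force on a finger pad.
Only numpy, scipy, OpenCV 4.12 (cv2) and the standard library are available. Lean on these libraries where they do the work, as an engineer would, in place of code of your own. Each camera call takes 0.05 s, during which the arm holds its last target. There are 200 camera calls.

## Working session

There is one attempt and no reset: what is moved stays moved. The work goes in short steps, Python scripts to look and compute and a shell command to move; the robot and the scene stay as the last step left them, time stands still between calls to the robot, and variables do not carry over. Pictures are saved under pics/ and viewed, at most 10 in all, crops included, and the job is handed in when it is done.

```bash
ls; mkdir -p pics
cat > h.py <<'E'
import numpy as np, cv2
from plant import sensors, read_camera, robot
from scipy.spatial.transform import Rotation as Ro
def cloud(c):
    d=c["depth"]; v,u=np.mgrid[0:400,0:640]
    P=np.stack([(u-c["cx"])/c["fx"]*d,(v-c["cy"])/c["fy"]*d,d],-1)
    W=(P-c["t"])@c["R"]; W[d==0]=np.nan
    return W
def save(n,c): cv2.imwrite(f"pics/{n}.png",c["image"][...,::-1])
E
python3 - <<'E'
from h import *
for n in("scene","side"):
    c=read_camera(n); np.savez(n+"0.npz",**c); save(n+"0",c)
    print(n,c["fx"],(-c["R"].T@c["t"]).round(3),c["R"][2].round(2))
print(sensors.read_state())
E
```

```text
pics
scene 364.1052380242027 [0.821 0.341 0.892] [-0.27 -0.39 -0.88]
side 492.9436419758165 [ 0.402 -1.093  1.228] [ 0.09  0.67 -0.74]
{'t': 0.1, 'q': array([-1.38940147e+00,  1.31072336e-01,  1.48917919e+00, -2.93879294e-05,
        1.52298706e+00, -8.53946245e-02]), 'dq': array([ 4.23721897e-04, -7.06029609e-05, -1.87542131e-03,  1.14735734e-03,
        1.41555593e-03,  4.04568536e-04]), 'joint_torque': array([ 3.30855699e-03, -5.61339676e+01, -4.93096232e+01,  7.73327169e-02,
        2.91057135e-02, -6.23311689e-05]), 'tool_pos': array([ 0.15810708, -0.57828548,  0.23169543]), 'orientation': array([-3.11205474e+00, -4.17613952e-01,  1.70018825e-04]), 'force': array([0.14463639, 0.43084071, 0.14321273]), 'wrist_torque': array([0.03509145, 0.00087037, 0.04668576]), 'gripper_force': 0.0, 'opening': 0.09298214221218665}
```

View pics/scene0.png

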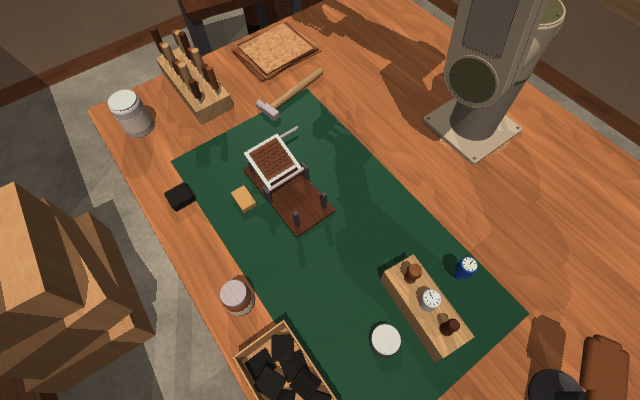

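View pics/side0.png

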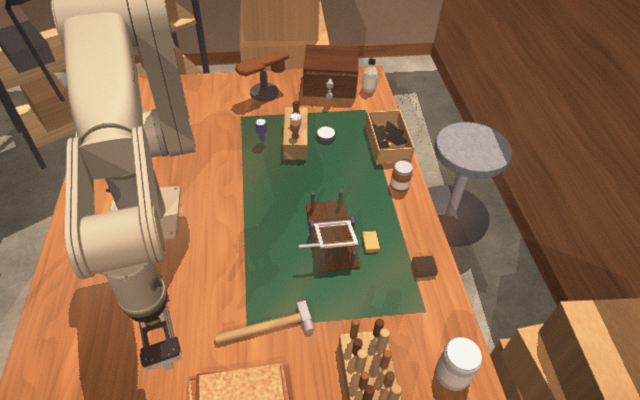

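Gauge candidates in the scene view are the white-dialled one in the block's middle hole (431,298) and the blue-cased one standing free (467,266). The aluminium one in the block fits the description. The holder is near (290,190), with its pin at about (290,132). Next I'll confirm the gauge in a crop and take measurements.

Run:
```python
from h import *
c=dict(np.load("scene0.npz")); W=cloud(c)
im=c["image"]
a=cv2.resize(im[240:365,370:490],None,fx=4,fy=4,interpolation=cv2.INTER_CUBIC)[:500,:480]
b=cv2.resize(im[115:240,240:320],None,fx=4,fy=4,interpolation=cv2.INTER_CUBIC)
cv2.imwrite("pics/crop1.png",np.hstack([a,b])[...,::-1])
for n,(u,v) in dict(gauge=(431,298),blue=(469,265),awl=(414,268),burn=(451,325),blocktop=(440,345),pinend=(297,128),pin=(290,132),pin2=(283,136),frameA=(249,154),frameB=(276,137),frameC=(300,160),frameD=(274,188),sole=(272,158),tin=(385,338),rest1=(296,215),rest2=(323,197)).items(): print(n,W[v,u].round(3))
# block top
m=(abs(W[...,2]-.072)<.006); u=np.arange(640);v=np.arange(400)
box=np.zeros_like(m);box[250:362,378:478]=1
p=W[m&box][:,:2].astype(np.float32); print("block",len(p),cv2.minAreaRect(p))
box[:]=0;box[160:240,240:340]=1
hsv=cv2.cvtColor(im,cv2.COLOR_RGB2HSV); 
m=(abs(W[...,2]-.012)<.006)&(im[...,0].astype(int)>im[...,1]+10)
p=W[m&box][:,:2].astype(np.float32); print("base",len(p),cv2.minAreaRect(p))
# gauge dial
box[:]=0;box[280:315,412:452]=1
m=(abs(W[...,2]-.114)<.006)&box.astype(bool); p=W[m]; print("dial",len(p),cv2.minEnclosingCircle(p[:,:2].astype(np.float32)),p.mean(0))
```

```text
gauge [0.525 0.318 0.116]
blue [0.398 0.315 0.1  ]
awl [0.517 0.251 0.137]
burn [0.536 0.381 0.127]
blocktop [0.564 0.399 0.075]
pinend [ 0.485 -0.246  0.098]
pin [ 0.509 -0.244  0.101]
pin2 [ 0.532 -0.245  0.099]
frameA [ 0.639 -0.249  0.099]
frameB [ 0.55  -0.253  0.1  ]
frameC [ 0.506 -0.211  0.002]
frameD [ 0.634 -0.14   0.062]
sole [ 0.594 -0.206  0.091]
tin [0.638 0.319 0.028]
rest1 [ 0.638 -0.028  0.085]
rest2 [ 0.55  -0.034  0.077]
block 3038 ((0.4820587635040283, 0.323382705450058), (0.2150358259677887, 0.17006531357765198), 83.67037200927734)
base 2483 ((0.6304728388786316, -0.1437218189239502), (0.20255497097969055, 0.2689952850341797), 1.4815011024475098)
dial 285 ((0.5233715772628784, 0.318921834230423), 0.02011576108634472) [0.52484954 0.3188867  0.11430389]
```

View pics/crop1.png

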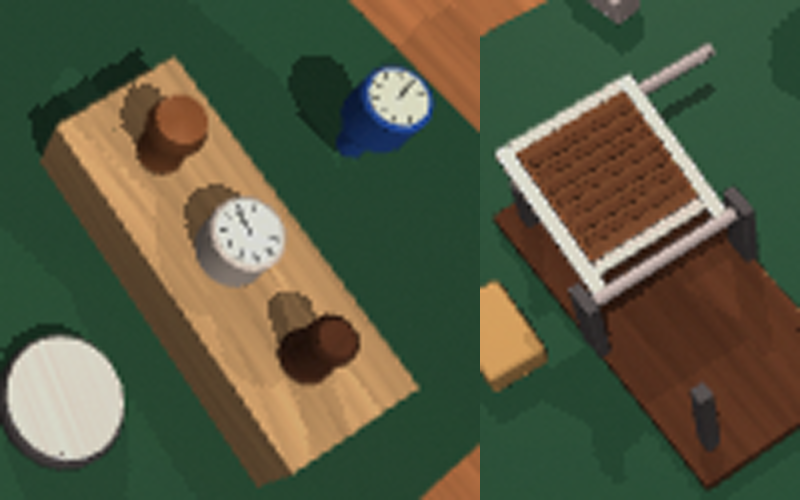

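Run:
```python
from h import *
from scipy.optimize import least_squares as LS
for n in("scene","side"):
    c=dict(np.load(n+"0.npz")); W=cloud(c); X,Y,Z=np.moveaxis(W,-1,0); im=c["image"].astype(int)
    # pin
    p=W[(X>.480)&(X<.540)&(abs(Y+.245)<.03)&(Z>.075)&(Z<.125)]
    f=lambda a:np.hypot(p[:,1]-a[0]-a[2]*(p[:,0]-.51),p[:,2]-a[1]-a[3]*(p[:,0]-.51))-.005
    r=LS(f,[-.245,.095,0,0],loss="soft_l1",f_scale=.001)
    print(n,"pin",len(p),r.x.round(4),"rms",np.sqrt((r.fun**2).mean()).round(4),"xmin",np.nanmin(p[:,0]))
    # base: top at 12 mm, brown
    brown=(im[...,0]>im[...,1]*1.2)
    m=brown&(abs(Z-.012)<.005)&(X>.5)&(X<.70)&(Y<.02)&(Y>-.31)
    m=cv2.morphologyEx(m.astype(np.uint8),cv2.MORPH_OPEN,np.ones((3,3)))
    k,l,s,_=cv2.connectedComponentsWithStats(m); i=1+s[1:,4].argmax()
    q=W[l==i]; print(" base",len(q),cv2.minAreaRect(q[:,:2].astype(np.float32)))
    # left edge line x-min & y-max of base
    ys=np.arange(-.1,-.02,.01); e=[np.percentile(q[abs(q[:,1]-y)<.005,0],[1,99]) if (abs(q[:,1]-y)<.005).sum()>5 else [np.nan]*2 for y in ys]; print(np.c_[ys,e].round(4).tolist())
    # hinge bar
    h=W[(abs(Y+.14)<.02)&(Z>.05)&(Z<.08)&(X>.55)&(X<.62)]; print(" hinge pts",len(h),np.median(h,0) if len(h) else '')
    # frame plane
    fr=W[(X>.55)&(X<.65)&(Y<-.165)&(Y>-.26)&(Z>.06)&(Z<.13)]
    A=np.c_[fr[:,:2],np.ones(len(fr))]; print(" frame plane",np.linalg.lstsq(A,fr[:,2],rcond=None)[0])
    # block top
    m=(abs(Z-.072)<.004)&(X>.44)&(X<.63)&(Y>.18)&(Y<.46)&brown
    m=cv2.morphologyEx(m.astype(np.uint8),cv2.MORPH_OPEN,np.ones((3,3)))
    k,l,s,_=cv2.connectedComponentsWithStats(m); q=W[l==1+s[1:,4].argmax()]; print(" block",cv2.minAreaRect(q[:,:2].astype(np.float32)))
    g=W[(abs(Z-.114)<.004)&(np.hypot(X-.524,Y-.319)<.03)]; print(" dial",len(g),cv2.minEnclosingCircle(g[:,:2].astype(np.float32)),g.mean(0))
```

```text
scene pin 72 [-0.2496  0.0955  0.0337  0.018 ] rms 0.0023 xmin 0.48134028882852303
 base 2125 ((0.5930666327476501, -0.08947896957397461), (0.12912330031394958, 0.1582918018102646), 1.3233283758163452)
[[-0.1, 0.53, 0.6563], [-0.09, 0.5316, 0.6559], [-0.08, 0.5344, 0.6559], [-0.07, 0.5366, 0.6559], [-0.06, 0.5398, 0.6559], [-0.05, 0.549, 0.6552], [-0.04, 0.532, 0.6556], [-0.03, 0.5294, 0.6557]]
 hinge pts 125 [ 0.58839983 -0.14551678  0.06525117]
 frame plane [-0.01526663 -0.32907959  0.02889454]
 block ((0.523413896560669, 0.31885775923728943), (0.2133604735136032, 0.08647941797971725), 83.37246704101562)
 dial 276 ((0.5234220027923584, 0.31875377893447876), 0.02010408043861389) [0.52439895 0.31888425 0.11440872]
side pin 75 [-0.2498  0.0958  0.0004  0.0478] rms 0.0031 xmin 0.4812357778096694
 base 594 ((0.6056880950927734, -0.24050500988960266), (0.10723583400249481, 0.08327116072177887), 1.3670027256011963)
[[-0.1, nan, nan], [-0.09, nan, nan], [-0.08, nan, nan], [-0.07, nan, nan], [-0.06, nan, nan], [-0.05, nan, nan], [-0.04, nan, nan], [-0.03, nan, nan]]
 hinge pts 82 [ 0.58646522 -0.14905392  0.06496647]
 frame plane [-0.00922466 -0.31053138  0.0287383 ]
 block ((0.5466343760490417, 0.2960977554321289), (0.13303638994693756, 0.025374293327331543), 84.53279876708984)
 dial 55 ((0.5226768851280212, 0.3142907917499542), 0.02075616456568241) [0.52302407 0.3140003  0.11394724]
```

```bash
cat >> h.py <<'E'
def plan(target,yaw_deg):
    """turn (rad about tool z) to bring tool x to world yaw, then tool-axis shift to target, after the turn"""
    s=sensors.read_state(); R=Ro.from_rotvec(s["orientation"]).as_matrix()
    th=np.deg2rad(yaw_deg); cur=np.arctan2(R[1,0],R[0,0]); turn=-((th-cur+np.pi)%(2*np.pi)-np.pi)
    R2=R@Ro.from_rotvec([0,0,turn]).as_matrix()
    print("t",round(s["t"],2),"tcp",s["tool_pos"].round(4),"z",R[:,2].round(3),"yaw",np.rad2deg(cur).round(2),"F",s["force"].round(1),"open",round(s["opening"],4),"grip",s["gripper_force"])
    print("turn",round(turn,3),"shift",(R2.T@(np.array(target)-s["tool_pos"])).round(4))
E
python3 -m inch '{"jaw":[0.05, 0.05], "x":[0, 0], "y":[0, 0], "z":[0, 0], "yaw":[0.122, 0.122]}' 15
python3 -c "
from h import *
plan([.506,-.250,.18],1.3)"
```

```text
t: 0.3
tool_pos: [0.1582, -0.5784, 0.232]
orientation: [-3.14, -0.028, 0.0]
force: [-0.8, 1.1, 0.2]
opening: 0.0814
gripper_force: 0.0
t 0.3 tcp [ 0.1582 -0.5784  0.232 ] z [-0.     0.001 -1.   ] yaw 1.04 F [-0.8  1.1  0.2] open 0.0814 grip 0.0
turn -0.005 shift [ 0.3552 -0.3204  0.0523]
```

```bash
python3 -m inch '{"jaw":[0.05, 0.05, 0.05, 0.05, 0.05, 0.05, 0.05, 0.05, 0.05, 0.05, 0.05, 0.05, 0.05, 0.05], "x":[0.0296, 0.0296, 0.0296, 0.0296, 0.0296, 0.0296, 0.0296, 0.0296, 0.0296, 0.0296, 0.0296, 0.0296, 0, 0], "y":[-0.0267, -0.0267, -0.0267, -0.0267, -0.0267, -0.0267, -0.0267, -0.0267, -0.0267, -0.0267, -0.0267, -0.0267, 0, 0], "z":[0.0044, 0.0044, 0.0044, 0.0044, 0.0044, 0.0044, 0.0044, 0.0044, 0.0044, 0.0044, 0.0044, 0.0044, 0, 0], "yaw":[0, 0, 0, 0, 0, 0, 0, 0, 0, 0, 0, 0, 0, 0]}'
python3 - <<'E'
from h import *
plan([.506,-.250,.0895],1.3)
c=read_camera("wrist"); save("w1",c); W=cloud(c); X,Y,Z=np.moveaxis(W,-1,0)
p=W[(X>.47)&(X<.545)&(abs(Y+.25)<.03)&(Z>.075)&(Z<.125)]
print(len(p),np.median(p,0) if len(p) else '')
for x in np.arange(.48,.545,.01):
    q=p[abs(p[:,0]-x)<.005]
    if len(q): print(x.round(2),len(q),np.percentile(q[:,1],[2,50,98]).round(4),q[:,2].max().round(4))
E
```

```text
t: 1.7
tool_pos: [0.506, -0.2495, 0.1791]
orientation: [-3.141, -0.039, 0.002]
force: [-0.7, -1.1, 0.7]
opening: 0.05
gripper_force: 0.0
t 1.7 tcp [ 0.506  -0.2495  0.1791] z [-0.001  0.    -1.   ] yaw 1.43 F [-0.7 -1.1  0.7] open 0.05 grip 0.0
turn 0.002 shift [0.0001 0.0006 0.0896]
1438 [ 0.52344177 -0.24781259  0.09782575]
0.48 78 [-0.2539 -0.2492 -0.2447] 0.1002
0.49 160 [-0.2537 -0.2491 -0.2445] 0.1003
0.5 165 [-0.2534 -0.2488 -0.2443] 0.1003
0.51 171 [-0.253  -0.2485 -0.2441] 0.1002
0.52 172 [-0.2527 -0.2483 -0.2439] 0.0997
0.53 181 [-0.2524 -0.248  -0.2436] 0.1002
0.54 511 [-0.2603 -0.2442 -0.2213] 0.1027
```

View pics/w1.png

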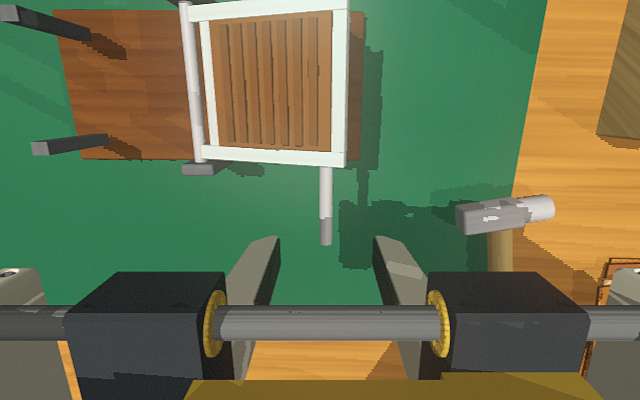

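The wrist view shows the pin at (326,205), centred between the open fingers, with the hammer well to the right. I'll descend and grip.

```bash
python3 -m inch '{"jaw":[0.05, 0.05, 0.05, 0.05, 0.05, 0.006, 0.006, 0.006, 0.006, 0.006], "x":[0, 0, 0, 0, 0, 0, 0, 0, 0, 0], "y":[-0.0009, 0, 0, 0, 0, 0, 0, 0, 0, 0], "z":[0.03, 0.03, 0.019, 0.01, 0, 0, 0, 0, 0, 0], "yaw":[0, 0, 0, 0, 0, 0, 0, 0, 0, 0]}' 15
python3 - <<'E'
from h import *
plan([.506,-.2486,.0902],1.5)
r=.108;n=19;t=np.linspace(.332,2.83,n); y=-np.cos(t)*r; z=np.sin(t)*r
print(np.c_[-np.diff(y),-np.diff(z)].round(4).tolist())
E
```

```text
t: 2.75
tool_pos: [0.5063, -0.2495, 0.0913]
orientation: [3.141, 0.036, 0.001]
force: [1.1, -0.6, 0.3]
opening: 0.0146
gripper_force: 0.0
t 2.75 tcp [ 0.5063 -0.2495  0.0913] z [ 0.001 -0.    -1.   ] yaw 1.31 F [ 1.1 -0.6  0.3] open 0.0146 grip 0.0
turn -0.003 shift [-0.0002 -0.001   0.0011]
[[-0.0059, -0.0138], [-0.0077, -0.0128], [-0.0094, -0.0117], [-0.0109, -0.0102], [-0.0122, -0.0086], [-0.0133, -0.0069], [-0.0141, -0.0049], [-0.0147, -0.0029], [-0.0149, -0.0009], [-0.0149, 0.0012], [-0.0146, 0.0032], [-0.014, 0.0052], [-0.0132, 0.0071], [-0.0121, 0.0089], [-0.0107, 0.0105], [-0.0092, 0.0118], [-0.0074, 0.013], [-0.0056, 0.0139]]
```

```bash
python3 -m inch '{"jaw":[0.006, 0.006, 0.006], "x":[0, 0, 0], "y":[-0.0008, 0, 0], "z":[0, 0, 0], "yaw":[0, 0, 0]}' 15 
python3 -m inch '{"jaw":[0.006, 0.006, 0.006, 0.006, 0.006, 0.006, 0.006, 0.006], "x":[0, 0, 0, 0, 0, 0, 0, 0], "y":[-0.003, -0.003, -0.0038, -0.0038, -0.0047, -0.0047, -0.0055, -0.0055], "z":[-0.0069, -0.0069, -0.0064, -0.0064, -0.0058, -0.0058, -0.0051, -0.0051], "yaw":[0, 0, 0, 0, 0, 0, 0, 0]}'
python3 - <<'E'
from h import *
plan([.506,-.2486,.0902],1.5)
E
```

```text
t: 3.05
tool_pos: [0.5061, -0.249, 0.0911]
orientation: [3.141, 0.036, 0.001]
force: [-0.3, -2.2, 1.6]
opening: 0.0095
gripper_force: 15.0
t: 3.85
tool_pos: [0.5056, -0.2168, 0.1408]
orientation: [3.137, 0.034, 0.002]
force: [-1.0, -10.0, 4.6]
opening: 0.009
gripper_force: 15.0
t 3.85 tcp [ 0.5056 -0.2168  0.1408] z [ 0.002 -0.004 -1.   ] yaw 1.26 F [ -1.  -10.    4.6] open 0.009 grip 15.007146745920181
turn -0.004 shift [-0.0005  0.0315  0.0508]
```

```bash
python3 -m inch '{"jaw":[0.006, 0.006, 0.006, 0.006, 0.006, 0.006, 0.006, 0.006, 0.006, 0.006], "x":[0, 0, 0, 0, 0, 0, 0, 0, 0, 0], "y":[-0.0061, -0.0061, -0.0066, -0.0067, -0.007, -0.0071, -0.0073, -0.0074, -0.0074, -0.0075], "z":[-0.0043, -0.0043, -0.0034, -0.0035, -0.0024, -0.0025, -0.0014, -0.0015, -0.0004, -0.0005], "yaw":[0, 0, 0, 0, 0, 0, 0, 0, 0, 0]}'
python3 -m inch '{"jaw":[0.006, 0.006, 0.006, 0.006, 0.006, 0.006, 0.006, 0.006], "x":[0, 0, 0, 0, 0, 0, 0, 0], "y":[-0.0074, -0.0075, -0.0073, -0.0073, -0.007, -0.007, -0.0066, -0.0066], "z":[0.0006, 0.0006, 0.0016, 0.0016, 0.0026, 0.0026, 0.0035, 0.0036], "yaw":[0, 0, 0, 0, 0, 0, 0, 0]}'
python3 - <<'E'
from h import *
t=.332+13*(2.83-.332)/18
print(t);plan([.504,-.1465-.108*np.cos(t),.055+.108*np.sin(t)],1.5)
E
```

```text
t: 4.85
tool_pos: [0.5043, -0.1461, 0.1648]
orientation: [3.14, 0.035, 0.003]
force: [-0.5, -3.1, 3.9]
opening: 0.0096
gripper_force: 15.0
t: 5.65
tool_pos: [0.5026, -0.0882, 0.1464]
orientation: [-3.141, -0.036, -0.001]
force: [5.4, -1.8, 1.2]
opening: 0.0091
gripper_force: 15.0
2.136111111111111
t 5.65 tcp [ 0.5026 -0.0882  0.1464] z [ 0.001  0.    -1.   ] yaw 1.32 F [ 5.4 -1.8  1.2] open 0.0091 grip 14.99662533402443
turn -0.003 shift [0.0013 0.0005 0.0002]
```

```bash
python3 -m inch '{"jaw":[0.006, 0.006, 0.006, 0.006, 0.006, 0.006, 0.006, 0.006, 0.006, 0.006, 0.006], "x":[0, 0, 0, 0, 0, 0, 0, 0, 0, 0, 0], "y":[-0.006, -0.0061, -0.0053, -0.0054, -0.0046, -0.0046, -0.0037, -0.0037, -0.0028, -0.0028, 0], "z":[0.0045, 0.0044, 0.0052, 0.0053, 0.0059, 0.0059, 0.0065, 0.0065, 0.0069, 0.007, 0], "yaw":[0, 0, 0, 0, 0, 0, 0, 0, 0, 0, 0]}'
python3 - <<'E'
from h import *
plan([.502,-.1465-.108*np.cos(2.83),.055+.108*np.sin(2.83)],1.5)
E
```

```text
t: 6.75
tool_pos: [0.5011, -0.044, 0.0877]
orientation: [3.141, 0.036, -0.001]
force: [6.0, -3.6, -3.3]
opening: 0.0094
gripper_force: 15.0
t 6.75 tcp [ 0.5011 -0.044   0.0877] z [-0.001 -0.001 -1.   ] yaw 1.31 F [ 6.  -3.6 -3.3] open 0.0094 grip 14.99547690153122
turn -0.003 shift [ 0.0009 -0.0003 -0.0004]
```

```bash
python3 -m inch '{"jaw":[0.006, 0.006, 0.006, 0.006], "x":[0, 0, 0, 0], "y":[-0.0005, -0.0005, -0.0003, 0], "z":[0.0015, 0.0015, 0.001, 0], "yaw":[0, 0, 0, 0]}'
python3 - <<'E'
from h import *
for n in("scene","side"):
    c=read_camera(n); W=cloud(c); X,Y,Z=np.moveaxis(W,-1,0)
    m=(X>.55)&(X<.64)&(Y>-.11)&(Y<-.03)&(Z>.05)&(Z<.13)
    fr=W[m];a=np.linalg.lstsq(np.c_[fr[:,:2],np.ones(len(fr))],fr[:,2],rcond=None)[0]
    print(n,len(fr),a,"tilt",np.rad2deg(np.arctan(np.hypot(*a[:2]))))
E
```

```text
t: 7.15
tool_pos: [0.5017, -0.0438, 0.0864]
orientation: [3.139, 0.035, 0.001]
force: [-5.2, -6.6, 18.6]
opening: 0.0091
gripper_force: 15.0
scene 868 [0.02103101 0.24617553 0.09494798] tilt 13.878254551367641
side 669 [-0.01018252  0.29839345  0.11688211] tilt 16.62389619895237
```

At the stop: the upward force jumped to 18.6 N. Opening, then lifting clear.

```bash
python3 -m inch '{"jaw":[0.05, 0.05, 0.05, 0.07, 0.07, 0.09, 0.09, 0.09, 0.09, 0.09, 0.09, 0.09, 0.09], "x":[0, 0, 0, 0, 0, 0, -0.04, -0.04, -0.04, 0, 0, 0, 0], "y":[0, 0, 0, 0, 0, 0, -0.01, -0.03, -0.03, -0.04, -0.04, -0.04, 0], "z":[0, 0, 0, -0.02, -0.04, -0.04, -0.03, 0, 0, 0, 0, 0, 0], "yaw":[0, 0, 0, 0, 0, 0, 0, 0, 0, 0, 0, 0, 0]}'
python3 - <<'E'
from h import *
c=read_camera("scene"); np.savez("scene1.npz",**c); W=cloud(c); im=c["image"]
cv2.imwrite("pics/crop2.png",cv2.resize(im[120:250,230:370],None,fx=4,fy=4,interpolation=cv2.INTER_CUBIC)[...,::-1])
plan([.5233,.3187,.2],-6.6)
E
```

```text
t: 8.55
tool_pos: [0.3763, 0.1484, 0.2134]
orientation: [-3.14, -0.044, 0.002]
force: [-0.9, -0.5, -0.4]
opening: 0.0902
gripper_force: 0.0
t 8.6 tcp [0.3766 0.1465 0.2133] z [-0.002 -0.    -1.   ] yaw 1.59 F [ 0.2 -0.  -1. ] open 0.0901 grip 0.0
turn 0.143 shift [ 0.1259 -0.188   0.013 ]
```

View pics/crop2.png

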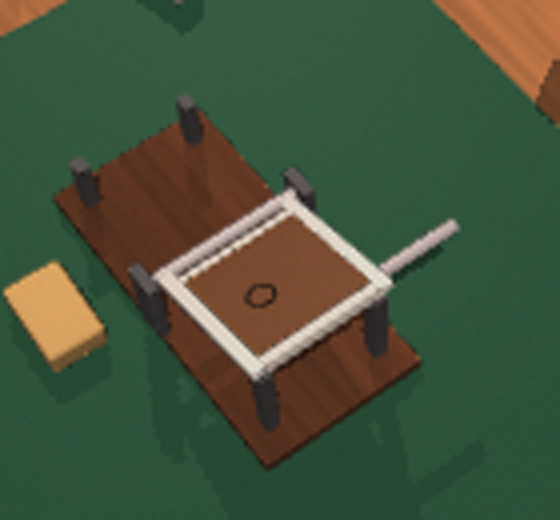

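The crop shows the frame resting on its far stop with the marked face up, ring at (261,295) in the crop, which is scene pixel (295,194). The pin is free.

Run:
```python
from h import *
c=dict(np.load("scene1.npz")); W=cloud(c); X,Y,Z=np.moveaxis(W,-1,0); im=c["image"].astype(int)
m=np.zeros(Z.shape,bool); m[172:222,275:330]=1
br=(im[...,0]>im[...,2]+25)&(Z>.06)&(Z<.12)&m
k,l,s,_=cv2.connectedComponentsWithStats(br.astype(np.uint8)); l=l==1+s[1:,4].argmax()
l=cv2.erode(l.astype(np.uint8),np.ones((3,3)))>0
p=W[l]; a=np.linalg.lstsq(np.c_[p[:,:2],np.ones(len(p))],p[:,2],rcond=None)[0]; print(len(p),a,np.rad2deg(np.arctan(a[1])),p.mean(0))
g=im.sum(-1); sub=np.zeros(Z.shape,bool); sub[185:203,285:306]=1
d=sub&(g<np.median(g[l])-50); v,u=np.nonzero(d); print(len(u),u.mean(),v.mean(),(u.min()+u.max())/2,(v.min()+v.max())/2)
(cu,cv),r=cv2.minEnclosingCircle(np.c_[u,v].astype(np.float32)); e=cv2.fitEllipse(np.c_[u,v].astype(np.float32)); print(cu,cv,r,e)
ray=c["R"].T@np.array([(cu-c["cx"])/c["fx"],(cv-c["cy"])/c["fy"],1]); o=-c["R"].T@c["t"]
s=(a[0]*o[0]+a[1]*o[1]+a[2]-o[2])/(ray[2]-a[0]*ray[0]-a[1]*ray[1]); print("mark",(o+s*ray).round(4))
# by geometry
print("geom",[-.1455+.072*.952-.006*.308,.06+.072*.308+.006*.952])
plan([.5233,.3187,.2],83.4); print(sensors.read_state()["q"].round(3))
```

```text
786 [-0.00734989  0.31838061  0.11780456] 17.660466242114424 [ 0.59180833 -0.081817    0.08740589]
23 294.4347826086956 193.34782608695653 294.5 193.5
294.5 193.0 4.031229019165039 ((294.7398376464844, 193.38905334472656), (5.124837398529053, 7.416200637817383), 70.9086685180664)
mark [ 0.6056 -0.0816  0.0874]
geom [-0.078804, 0.087888]
t 8.6 tcp [0.3766 0.1465 0.2133] z [-0.002 -0.    -1.   ] yaw 1.59 F [ 0.2 -0.  -1. ] open 0.0901 grip 0.0
turn -1.428 shift [0.188  0.1259 0.013 ]
[ 0.244 -0.418  2.02   0.     1.542  1.787]
```

```bash
python3 -m inch '{"jaw":[0.08, 0.08, 0.08, 0.08, 0.08, 0.08, 0.08, 0.08, 0.08, 0.08, 0.08, 0.08, 0.08, 0.08, 0.08, 0.08, 0.08, 0.08, 0.08], "x":[0, 0, 0, 0, 0, 0, 0, 0, 0, 0, 0.03, 0.03, 0.03, 0.03, 0.03, 0.03, 0.008, 0, 0], "y":[0, 0, 0, 0, 0, 0, 0, 0, 0, 0, 0.02, 0.02, 0.02, 0.02, 0.02, 0.02, 0.006, 0, 0], "z":[0, 0, 0, 0, 0, 0, 0, 0, 0, 0, 0.002, 0.002, 0.002, 0.002, 0.002, 0.002, 0.001, 0, 0], "yaw":[-0.143, -0.143, -0.143, -0.143, -0.143, -0.143, -0.143, -0.143, -0.143, -0.141, 0, 0, 0, 0, 0, 0, 0, 0, 0]}'
python3 - <<'E'
from h import *
plan([.5233,.3187,.091],83.4)
c=read_camera("wrist"); W=cloud(c); X,Y,Z=np.moveaxis(W,-1,0)
g=W[(abs(Z-.114)<.005)&(np.hypot(X-.524,Y-.319)<.03)]; print(" dial",len(g),cv2.minEnclosingCircle(g[:,:2].astype(np.float32)),g.mean(0))
E
```

```text
t: 10.5
tool_pos: [0.525, 0.3146, 0.2005]
orientation: [-2.351, -2.083, 0.003]
force: [-0.4, -0.3, -0.6]
opening: 0.0797
gripper_force: 0.0
t 10.5 tcp [0.525  0.3146 0.2005] z [-0.001 -0.001 -1.   ] yaw 83.08 F [-0.4 -0.3 -0.6] open 0.0797 grip 0.0
turn -0.006 shift [ 0.004  -0.002   0.1095]
 dial 2072 ((0.5229840278625488, 0.321043461561203), 0.020050065591931343) [0.5229124  0.32199531 0.1132281 ]
```

```bash
python3 -m inch '{"jaw":[0.08, 0.08, 0.08, 0.08, 0.08, 0.08, 0.03, 0.03, 0.03, 0.03, 0.03, 0.03], "x":[0.005, 0, 0, 0, 0, 0, 0, 0, 0, 0, 0, 0], "y":[-0.0021, 0, 0, 0, 0, 0, 0, 0, 0, 0, 0, 0], "z":[0.02, 0.04, 0.03, 0.015, 0.0045, 0, 0, 0, 0, 0, 0, 0], "yaw":[0, 0, 0, 0, 0, 0, 0, 0, 0, 0, 0, 0]}' 12
python3 -c "
from h import *
plan([.523,.3197,.121],83.4)"
```

```text
t: 11.75
tool_pos: [0.5239, 0.3214, 0.0917]
orientation: [-2.351, -2.084, -0.0]
force: [-1.2, -0.1, 1.3]
opening: 0.0399
gripper_force: 12.0
t 11.75 tcp [0.5239 0.3214 0.0917] z [-0.  0. -1.] yaw 83.13 F [-1.2 -0.1  1.3] open 0.0399 grip 11.99996097584517
turn -0.005 shift [-0.0018 -0.0007 -0.0293]
```

```bash
python3 -m inch '{"jaw":[0.03, 0.03, 0.03, 0.03, 0.03, 0.03, 0.03, 0.03, 0.03], "x":[0, 0, 0, 0, -0.003, -0.003, -0.003, -0.003, 0], "y":[0, 0, 0, 0, 0, 0, 0, 0, 0], "z":[-0.01, -0.01, -0.0095, 0, 0, 0, 0, 0, 0], "yaw":[0, 0, 0, 0, 0, 0, 0, 0, 0]}'
cat >> h.py <<'E'
def dial(name,ctr,rad=.035,zmin=.1):
    """plane of the white dial -> normal, centre"""
    c=read_camera(name); W=cloud(c); X,Y,Z=np.moveaxis(W,-1,0); im=c["image"].astype(int)
    m=(im.min(-1)>140)&(np.hypot(X-ctr[0],Y-ctr[1])<rad)&(Z>zmin); p=W[m]
    for _ in range(4):
        o=p.mean(0); n=np.linalg.svd(p-o,full_matrices=False)[2][2]; n*=np.sign(n[2]); p2=p[abs((p-o)@n)<.0025]; p=p2
    print(name,len(p),"dial c",o.round(4),"n",n.round(3),"tilt",np.rad2deg(np.arccos(n[2])).round(1))
    return c,n,o
E
python3 - <<'E'
from h import *
plan([.523,.3197,.121],83.4)
s=sensors.read_state()["tool_pos"]
c,_,_=dial("scene",s[:2]); dial("side",s[:2])
E
```

```text
t: 12.65
tool_pos: [0.5225, 0.3092, 0.1211]
orientation: [-2.351, -2.084, -0.0]
force: [0.1, 2.6, 1.0]
opening: 0.0399
gripper_force: 12.0
t 12.65 tcp [0.5225 0.3092 0.1211] z [ 0.  0. -1.] yaw 83.11 F [0.1 2.6 1. ] open 0.0399 grip 11.999831790963071
turn -0.005 shift [ 0.0105 -0.0007  0.0001]
scene 307 dial c [0.532  0.3143 0.5295] n [0.33  0.161 0.93 ] tilt 21.5
side 21 dial c [0.5186 0.3065 0.4006] n [-0.768 -0.64   0.001] tilt 89.9
```

```bash
python3 -m inch '{"jaw":[0.03, 0.03, 0.03, 0.03], "x":[-0.003, -0.003, -0.003, 0], "y":[0, 0, 0, 0], "z":[0, 0, 0, 0], "yaw":[0, 0, 0, 0]}'
python3 - <<'E'
from h import *
plan([.523,.3197,.121],83.4)
c=read_camera("wrist"); save("w2",c); np.savez("w2.npz",**c); d=read_camera("scene"); np.savez("s2.npz",**d)
print("cam",(-c["R"].T@c["t"]).round(3),c["R"][2].round(2))
cv2.imwrite("pics/w2.png",np.hstack([cv2.resize(c["image"],(480,300)),cv2.resize(d["image"][210:360,390:510],(240,300))])[...,::-1])
E
```

```text
t: 13.15
tool_pos: [0.5212, 0.2999, 0.1208]
orientation: [2.351, 2.084, -0.001]
force: [0.3, 2.1, -2.0]
opening: 0.04
gripper_force: 12.0
t 13.15 tcp [0.5212 0.2999 0.1208] z [-0. -0. -1.] yaw 83.1 F [ 0.3  2.1 -2. ] open 0.04 grip 11.997713624195967
turn -0.005 shift [ 0.0199 -0.0005 -0.0002]
cam [0.53  0.377 0.272] [-0.03 -0.27 -0.96]
```

View pics/w2.png

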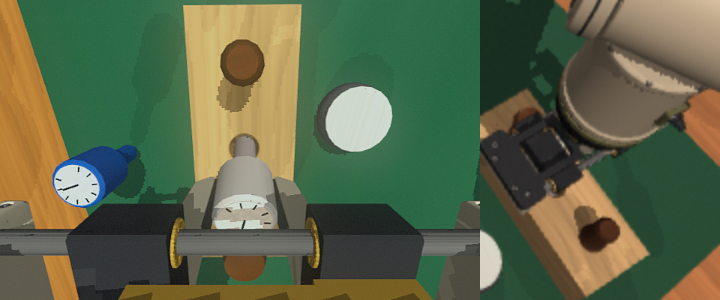

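The wrist view shows the gauge leaning back in the grip, with the dial at (245,215), the shank at (243,148) and the awl still clear. I'll fit its axis from the depth image.

```bash
cat >> h.py <<'E'
from scipy.optimize import least_squares as LS
def fitg(c,tcp,tilt0=18,az0=-90):
    """gauge axis & origin from wrist depth: case r 20 (h 0..42), shank r 9 (h -45..0), dial h=42"""
    W=cloud(c); X,Y,Z=np.moveaxis(W,-1,0)
    p=W[(np.hypot(X-tcp[0],Y-tcp[1])<.07)&(Z>tcp[2]-.085)&(Z<tcp[2]+.06)]
    t0=np.deg2rad(tilt0);a0=np.deg2rad(az0); ax=lambda a:np.array([a[3],a[4],np.sqrt(max(1e-6,1-a[3]**2-a[4]**2))])
    def f(a):
        n=ax(a);q=p-a[:3];h=q@n;r=np.linalg.norm(q-h[:,None]*n,axis=1)
        case=np.hypot(r-.02,np.maximum(0,np.maximum(-h,h-.042)))
        sh=np.hypot(r-.009,np.maximum(0,np.maximum(h,-.045-h))); top=np.hypot(h-.042,np.maximum(0,r-.02))
        return np.minimum(np.minimum(case,np.minimum(sh,top)),.006)
    a=[*(np.array(tcp)+[0,0,.005]),np.sin(t0)*np.cos(a0),np.sin(t0)*np.sin(a0)]; n=ax(a); a[:3]=a[:3]-.024*n
    r=LS(f,a,loss="soft_l1",f_scale=.001,x_scale=[.01,.01,.01,.1,.1],diff_step=1e-5)
    n=ax(r.x); e=f(r.x); print("fit in",(e<.002).sum(),"/",len(p),"med",np.median(e[e<.005]).round(4),"origin",r.x[:3].round(4),"n",n.round(3),"tilt",np.rad2deg(np.arccos(n[2])).round(1),"az",np.rad2deg(np.arctan2(n[1],n[0])).round(1))
    return r.x[:3],n
E
python3 - <<'E'
from h import *
s=sensors.read_state(); c=dict(np.load("w2.npz"))
for t in(12,18,24): fitg(c,s["tool_pos"],t,-95)
E
```

```text
fit in 8284 / 27455 med 0.0003 origin [0.522  0.3077 0.1015] n [-0.04  -0.288  0.957] tilt 16.9 az -97.9
fit in 8284 / 27455 med 0.0003 origin [0.522  0.3077 0.1015] n [-0.04  -0.288  0.957] tilt 16.9 az -97.9
fit in 8284 / 27455 med 0.0003 origin [0.522  0.3077 0.1015] n [-0.04  -0.288  0.957] tilt 16.9 az -97.9
```

```bash
python3 -m inch '{"jaw":[0.03, 0.03], "x":[-0.0015, 0], "y":[0, 0], "z":[0, 0], "yaw":[0, 0]}'
python3 -m inch '{"jaw":[0.03, 0.03, 0.03, 0.03, 0.03, 0.03, 0.03], "x":[0, 0, 0, 0, 0, 0, 0], "y":[0, 0, 0, 0, 0, 0, 0], "z":[0, -0.015, -0.015, -0.02, -0.04, -0.04, 0], "yaw":[0, 0, 0, 0, 0, 0, 0]}' 35
python3 - <<'E'
from h import *
c=read_camera("wrist"); s=sensors.read_state(); o,n=fitg(c,s["tool_pos"],18,-97)
print("tip rel tcp",(o-.059*n-s["tool_pos"]).round(4),"grip",s["gripper_force"])
plan([.6055,-.08,.25],91.5)
E
```

```text
t: 13.45
tool_pos: [0.5211, 0.2989, 0.1209]
orientation: [-2.351, -2.084, 0.0]
force: [1.4, 2.4, -0.8]
opening: 0.0397
gripper_force: 12.0
t: 14.15
tool_pos: [0.5244, 0.3001, 0.2608]
orientation: [2.348, 2.081, 0.019]
force: [0.5, -0.0, 0.1]
opening: 0.0395
gripper_force: 35.0
fit in 8300 / 12845 med 0.0003 origin [0.5253 0.3084 0.2416] n [-0.049 -0.301  0.952] tilt 17.8 az -99.3
tip rel tcp [ 0.0048  0.0265 -0.0717] grip 34.99651243517292
t 14.2 tcp [0.5234 0.2997 0.2572] z [ 0.008  0.003 -1.   ] yaw 83.12 F [ 0.2  1.  -1.4] open 0.0396 grip 34.99651243517292
turn -0.146 shift [-0.3817  0.0721  0.0066]
```

```bash
python3 -m inch '{"jaw":[0.03, 0.03, 0.03], "x":[0, 0, 0], "y":[0, 0, 0], "z":[0, 0, 0], "yaw":[-0.08, -0.08, 0]}'
python3 -c "
from h import *
plan([.605,-.113,.215],92.3)"
```

```text
t: 14.5
tool_pos: [0.5206, 0.2985, 0.2502]
orientation: [-2.175, -2.266, 0.003]
force: [-0.1, 0.2, -2.0]
opening: 0.0396
gripper_force: 35.0
t 14.5 tcp [0.5206 0.2985 0.2502] z [-0.001 -0.001 -1.   ] yaw 92.36 F [-0.1  0.2 -2. ] open 0.0396 grip 34.99552783461695
turn 0.001 shift [-0.4145  0.0678  0.0355]
```

```bash
python3 -m inch '{"jaw":[0.03, 0.03, 0.03, 0.03, 0.03, 0.03, 0.03, 0.03, 0.03, 0.03, 0.03, 0.03, 0.03, 0.03, 0.03, 0.03, 0.03], "x":[-0.03, -0.03, -0.03, -0.03, -0.03, -0.03, -0.03, -0.03, -0.03, -0.03, -0.03, -0.03, -0.03, -0.0245, 0, 0, 0], "y":[0.005, 0.005, 0.005, 0.005, 0.005, 0.005, 0.005, 0.005, 0.005, 0.005, 0.005, 0.005, 0.005, 0.0028, 0, 0, 0], "z":[0.0025, 0.0025, 0.0025, 0.0025, 0.0025, 0.0025, 0.0025, 0.0025, 0.0025, 0.0025, 0.0025, 0.0025, 0.0025, 0.003, 0, 0, 0], "yaw":[0, 0, 0, 0, 0, 0, 0, 0, 0, 0, 0, 0, 0, 0, 0, 0, 0]}'
python3 - <<'E'
from h import *
c=read_camera("wrist"); s=sensors.read_state(); o,n=fitg(c,s["tool_pos"],18,-89); np.savez("w3.npz",**c); save("w3",c)
tip=o-.059*n; print("tip",tip.round(4),"rel",(tip-s["tool_pos"]).round(4))
# sole plane seen from the wrist
W=cloud(c); X,Y,Z=np.moveaxis(W,-1,0); im=c["image"].astype(int)
m=(X>.56)&(X<.63)&(Y>-.1)&(Y<-.04)&(Z>.07)&(Z<.11)&(im[...,0]>im[...,2]+25)
p=W[m]; a=np.linalg.lstsq(np.c_[p[:,:2],np.ones(len(p))],p[:,2],rcond=None)[0]; print(len(p),a,np.rad2deg(np.arctan(a[1])))
d=read_camera("scene"); np.savez("s3.npz",**d)
plan([.6055,-.08,.25],92.3)
E
```

```text
t: 16.2
tool_pos: [0.6052, -0.1117, 0.2153]
orientation: [-2.177, -2.264, 0.0]
force: [-0.2, 0.4, -1.4]
opening: 0.0393
gripper_force: 35.0
fit in 8287 / 12964 med 0.0003 origin [ 0.6047 -0.1034  0.1961] n [ 0.01  -0.3    0.954] tilt 17.5 az -88.0
tip [ 0.6041 -0.0857  0.1398] rel [-0.0013  0.0258 -0.0757]
5747 [-0.00698318  0.32368147  0.1161328 ] 17.93580595923777
t 16.3 tcp [ 0.6055 -0.1114  0.2157] z [ 0.  0. -1.] yaw 92.33 F [ 0.3 -0.7 -1.4] open 0.0393 grip 34.99671636905987
turn 0.0 shift [ 0.0314  0.0013 -0.0343]
```

View pics/w3.png

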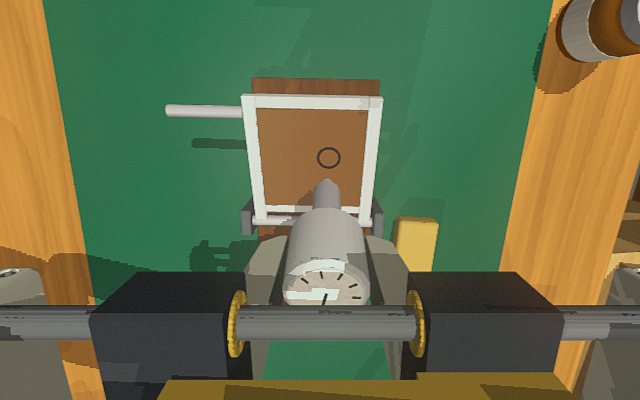

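The wrist view shows the held gauge leaning, its shank at (326,195), and the ring clear at (329,158). I'll locate the ring in this same camera.

Run:
```python
from h import *
c=dict(np.load("w3.npz")); im=c["image"].astype(int); g=im.sum(-1)
s=g[140:176,310:348]; v,u=np.nonzero(s<np.median(s)-70); e=cv2.fitEllipse(np.c_[u+310,v+140].astype(np.float32)); print(len(u),e)
cu,cv=e[0]; W=cloud(c); mk=np.nanmedian(W[int(cv)-3:int(cv)+4,int(cu)-3:int(cu)+4].reshape(-1,3),0); 
ray=c["R"].T@np.array([(cu-c["cx"])/c["fx"],(cv-c["cy"])/c["fy"],1]); o=-c["R"].T@c["t"]
a=[-.00698,.32368,.11613]; k=(a[0]*o[0]+a[1]*o[1]+a[2]-o[2])/(ray[2]-a[0]*ray[0]-a[1]*ray[1]); mk2=o+k*ray
print("mark",mk.round(4),mk2.round(4))
n=np.array([-a[0],-a[1],1]);n/=np.linalg.norm(n); tip=np.array([.6041,-.0857,.1398]); d=mk2-tip
h=-d@n; print("n",n.round(3),"height",h.round(4),"lateral",(d+h*n).round(4))
plan(sensors.read_state()["tool_pos"]+d+.008*n,92.3)
plan(sensors.read_state()["tool_pos"]-.001*n,92.3)
```

```text
159 ((328.2691345214844, 157.4175567626953), (19.693727493286133, 21.665447235107422), 88.52791595458984)
mark [ 0.6049 -0.0767  0.0872] [ 0.6052 -0.0771  0.087 ]
n [ 0.007 -0.308  0.951] height 0.0529 lateral [ 0.0014 -0.0077 -0.0025]
t 16.3 tcp [ 0.6055 -0.1114  0.2157] z [ 0.  0. -1.] yaw 92.33 F [ 0.3 -0.7 -1.4] open 0.0393 grip 34.99671636905987
turn 0.0 shift [0.0061 0.0014 0.0452]
t 16.3 tcp [ 0.6055 -0.1114  0.2157] z [ 0.  0. -1.] yaw 92.33 F [ 0.3 -0.7 -1.4] open 0.0393 grip 34.99671636905987
turn 0.0 shift [0.0003 0.     0.001 ]
```

```bash
python3 -m inch '{"jaw":[0.03, 0.03, 0.03, 0.03, 0.03, 0.03, 0.03], "x":[0.0008, 0.0015, 0.0015, 0.0015, 0.0008, 0, 0], "y":[0.0002, 0.0004, 0.0004, 0.0004, 0, 0, 0], "z":[0.01, 0.01, 0.01, 0.01, 0.005, 0, 0], "yaw":[0, 0, 0, 0, 0, 0, 0]}'
cat > chk.py <<'E'
from h import *
s=sensors.read_state(); c=read_camera("wrist"); o,n=fitg(c,s["tool_pos"],18,-89)
F=np.mean([sensors.read_state()["force"]],0); tip=o-.059*n; N=np.array([.007,-.308,.951]); mk=np.array([.6052,-.0771,.087])
d=tip-mk; h=d@N; print("t",s["t"],"tip",tip.round(4),"height above face",h.round(4),"lateral",(d-h*N).round(4),"F.n",(s["force"]@N).round(2),"ang",np.rad2deg(np.arccos(n@N)).round(2),"tcp",s["tool_pos"].round(4))
E
python3 chk.py
```

```text
t: 17.0
tool_pos: [0.6067, -0.1064, 0.1706]
orientation: [2.177, 2.265, 0.0]
force: [-0.1, -0.4, -1.5]
opening: 0.0394
gripper_force: 35.0
fit in 8291 / 20187 med 0.0003 origin [ 0.6061 -0.0981  0.1514] n [ 0.01  -0.299  0.954] tilt 17.4 az -88.1
t 17.0 tip [ 0.6055 -0.0804  0.0951] height above face 0.0087 lateral [ 0.0003 -0.0006 -0.0002] F.n -1.34 ang 1.6 tcp [ 0.6067 -0.1064  0.1706]
```

```bash
python3 -m inch '{"jaw":[0.03, 0.03, 0.03, 0.03, 0.03, 0.03, 0.03, 0.03], "x":[0.0006, 0.0006, 0.0006, 0.0006, 0.0006, 0, 0, 0], "y":[0, 0, 0, 0, 0, 0, 0, 0], "z":[0.0019, 0.0019, 0.0019, 0.0019, 0.0019, 0, 0, 0], "yaw":[0, 0, 0, 0, 0, 0, 0, 0]}'
python3 chk.py; python3 -m inch '{"jaw":[0.03, 0.03, 0.03], "x":[0.0003, 0, 0], "y":[0, 0, 0], "z":[0.00095, 0, 0], "yaw":[0, 0, 0]}'; python3 chk.py
```

```text
t: 17.85
tool_pos: [0.6066, -0.1034, 0.1613]
orientation: [2.176, 2.265, 0.0]
force: [-0.0, -0.4, -0.9]
opening: 0.0394
gripper_force: 35.0
fit in 8303 / 25141 med 0.0003 origin [ 0.606  -0.0951  0.142 ] n [ 0.01  -0.299  0.954] tilt 17.4 az -88.1
t 17.85 tip [ 0.6054 -0.0775  0.0857] height above face -0.0011 lateral [ 0.0003 -0.0007 -0.0002] F.n -0.76 ang 1.6 tcp [ 0.6066 -0.1034  0.1613]
t: 18.2
tool_pos: [0.6066, -0.1031, 0.1602]
orientation: [2.176, 2.265, 0.0]
force: [-0.3, -1.2, 0.3]
opening: 0.0396
gripper_force: 35.0
fit in 8301 / 25542 med 0.0003 origin [ 0.606  -0.0948  0.1409] n [ 0.011 -0.299  0.954] tilt 17.4 az -88.0
t 18.2 tip [ 0.6054 -0.0772  0.0846] height above face -0.0022 lateral [ 0.0002 -0.0008 -0.0002] F.n 0.63 ang 1.6 tcp [ 0.6066 -0.1031  0.1602]
```

```bash
python3 -m inch '{"jaw":[0.03, 0.03, 0.03, 0.03, 0.03, 0.03], "x":[0.0003, 0.0003, 0.0002, 0, 0, 0], "y":[0, 0, 0, 0, 0, 0], "z":[0.00095, 0.00095, 0.0006, 0, 0, 0], "yaw":[0, 0, 0, 0, 0, 0]}'
python3 chk.py; for i in 1 2 3; do python3 -m inch '{"jaw":[0.03], "x":[0], "y":[0], "z":[0], "yaw":[0]}' | grep -E "^force"; done
python3 - <<'E'
from h import *
c=read_camera("side"); a=cv2.resize(c["image"][190:280,280:400],(480,360),interpolation=cv2.INTER_CUBIC)
cv2.imwrite("pics/fin.png",a[...,::-1])
c=read_camera("wrist"); save("finw",c)
E
```

```text
t: 18.85
tool_pos: [0.6066, -0.1023, 0.1577]
orientation: [2.176, 2.265, 0.0]
force: [-0.6, -0.2, 1.8]
opening: 0.0395
gripper_force: 35.0
fit in 8293 / 26397 med 0.0003 origin [ 0.606  -0.094   0.1385] n [ 0.01  -0.299  0.954] tilt 17.4 az -88.1
t 18.85 tip [ 0.6054 -0.0764  0.0822] height above face -0.0048 lateral [ 0.0002 -0.0008 -0.0003] F.n 1.75 ang 1.6 tcp [ 0.6066 -0.1023  0.1577]
force: [0.0, -1.5, 1.5]
force: [-0.4, -0.3, 1.6]
force: [-0.5, -1.2, 2.4]
```

View pics/finw.png

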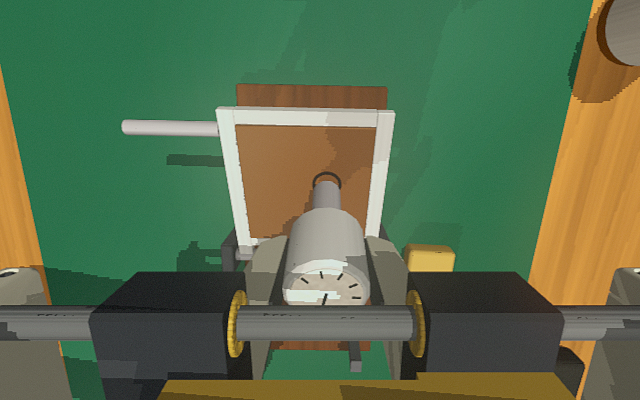

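The final view shows the gauge tip inside the ring at (326,183), the frame still on its stop and the wax untouched at (430,257). The load is about 3.4 N with 4.8 mm of travel, so the plunger is about half in.

```bash
python3 -c "
from plant import robot
print(robot.close_job())"
```

```text
the job is handed in; nothing more can be done
None
```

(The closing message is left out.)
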